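Sweep the used culture dishes off the bench end into the waste bin

ROBOT

A 7-joint arm with a two-finger parallel gripper is mounted at the origin on the work surface. World frame = base frame: x ahead of the robot, y to its left, z up, the work surface at z = 0. Lengths are in mm, angles in degrees, forces in N, time in s.
With the tool pointing down it reaches from about 400 to 850 mm from the base axis. Payload 4.4 kg.
Tool frame: the origin (TCP) lies at the very end of the fingers, on their centre line; the grasp point (between the pads) lies 19 mm behind it; z points along the fingers, y is the line along which they close (so a half turn about z gives the same grasp; the last joint's range is limited). The gripper opens to 94 mm and grips with 3 to 60 N. Pads are 16 mm wide; open, the fingers measure 119 mm over their backs; the gripper's body (75 mm by 177 mm) begins 78 mm behind the grasp point.
Start: joints at [62.98, 36.005, 2.206, 86.941, -1.547, 57.084, -1.146], TCP at [256.619, -597.214, 205.478] pointing down, gripper open.
Joint ranges: [-175.42, 175.42], [-21.48, 121.26], [-71.46, 75.88], [10.55, 141.38], [-63.04, 243.04], [13.31, 113.54], [-168.57, 168.57]. Speed limits (degrees/s): [147.25, 147.25, 180, 180, 180, 180, 180].

INTERFACE

Orientations are given as [roll, pitch, yaw] about the fixed x, y, z axes, in that order (R = Rz(yaw) Ry(pitch) Rx(roll)).
In Python, from bench import robot gives the robot as it stands.
- The arm moves only by the tool play_rows, never from a script. Its argument "increments" is a list that holds one entry, the list of rows, each a list of 7 numbers: the opening, from 0 (shut) to 1 (fully open), then the shift along the world's x, y, z as a fraction of full scale, then the turn, a rotation vector about the world's x, y, z as a fraction of full scale. In form: [[[grip, tx, ty, tz, ax, ay, az], ...]]. A call has 1 to 10 rows; each row shifts and turns the commanded pose from where the row before left it; what a row does not reach is not made up. Full scale, the value 1, is 0.02 m for a shift and 0.08 rad for a turn. A row lasts 1/12 s, in which the tool goes at most 41.7 mm and 7.16 degrees, less where a joint would pass 70% of its speed; a pose out of reach is approached as far as the arm can. A call with a number of a shift or a turn outside -1 to 1 is refused whole. A call with a gripper value outside its range is refused whole. The fingers move at their own pace and stop on an object; "squeeze" is the grip in N (left out, the last holds). Time passes only in rows, so rows that do not move let the fingers close. It gives the time, the measured TCP pose, the force, the opening and the grip force at its end, in the units of the state.
- robot.observe(): the state, without advancing time (a new reading comes with each control period).
- robot.capture(name): name is "scene" or "side" or "wrist"; returns a dict with "img" (480x640x3 uint8, red, green, blue), "z_map" (480x640 float32, mm along the optical axis (not along the pixel's ray), 0 where there is no reading), "camera_matrix" (3x3 intrinsics, pixels), "R" (3x3) and "t" (3): a world point X has camera coordinates R X + t; the wrist camera has in their place "T_tool_cam" (4x4, takes a point from camera to tool coordinates, whose origin is the TCP and whose axes are the flange's). Camera axes: x right, y down, z forward; pixel columns grow to the right and rows downward; lengths in mm; the calibration is good to about 2 mm. The wrist camera is an equidistant fisheye: a pixel r from the principal point sees the ray r / f radians off the axis. A picture is of the moment at which its call begins: read the wrist's pose just before it.
- robot.hand_in(): hands the job in; it is judged then, once.
Trained networks look in a picture, given as the dict that the camera call returned (one of the last four; its "shot" number tells which), for a name from the list of things; names that differ only in an ending like _2 or _b are one class to them, and where a whole thing is asked for, a point or a joint stands for the part that bears it (a point fixed in the world has none). Each returns a list of dicts, best first, with "conf" (0 to 1); they miss things now and then, are a little off and sometimes report something else, mostly with a low value. They report only what shows in the picture. A call takes as long as a camera call.
- robot.silhouettes(thing, picture): "region" (480x640 bool, what is visible of it).
- robot.place_of(thing, picture): "location" ([x, y, z] in mm, in world coordinates, good to about 4 mm: a listed point, or the origin of a listed thing).
The state is a dict: "t": time; "qpos": joint angles; "qvel": joint speeds; "effort": joint torques, N m; "tool_pos": TCP position; "tcp_rot": TCP orientation; "force": force on the tool from outside, world axes, zero at the start; "ft_torque": the same for the moment, N m; "finger_gap": finger opening in mm; "gripper_force": force on a finger pad.
Only numpy, scipy, OpenCV 4.12 (cv2) and the standard library are available. Lean on these libraries where they do the work, as an engineer would, in place of code of your own. Each camera call takes 0.05 s, during which the arm holds its last target. There are 200 camera calls.

TASK

Clear away the used culture dishes: with your fingers, sweep the three round flat dishes that lie on the bench over the end of the bench (on the robot's left) so that all three drop into the waste bin hung there, none onto the floor. Slide them along the bench, do not grip them, press down on them or pick them up, and leave everything else standing where it is.

Things in the scene. Friction and masses are not known exactly. Their poses are not given: they have to be found in the camera images.
- dish1: used 60 mm culture dish with its lid on, lying flat and loose on the bench: a clear flat round box, 60 mm in diameter, 15 mm high, pale yellow-brown agar inside, about 18 g; it slides on the bench. Origin at the centre of the disc, 7.5 mm above the bench when lying flat
- dish2: used 60 mm culture dish with its lid on, lying flat and loose on the bench: a clear flat round box, 60 mm in diameter, 15 mm high, pale yellow-brown agar inside, about 18 g; it slides on the bench. Origin at the centre of the disc, 7.5 mm above the bench when lying flat
- dish3: used 60 mm culture dish with its lid on, lying flat and loose on the bench: a clear flat round box, 60 mm in diameter, 15 mm high, pale yellow-brown agar inside, about 18 g; it slides on the bench. Origin at the centre of the disc, 7.5 mm above the bench when lying flat
- bin: open grey plastic waste bin hung on the left (+y) end of the bench, fixed, anywhere along that end. Outside 260 mm along x, 170 mm along y, 200 mm high; walls 4 mm, inside 252 x 162 mm. Rim 10 mm below the bench top, bench-side wall 2 mm off the bench end. Two hanger straps lie flat (2 mm) on the bench just outside the bin's length. Origin at the centre of its underside; axes as the world's
- bench_end (a point): point on the top edge of the bench end, level with the middle of the bin's length. The edge is straight, without a lip, and runs along x through this point; what slides over it within 126 mm of this point along x drops into the bin, beside that to the floor
- bottle: 100 ml reagent bottle with a screw cap, standing among the dishes; 56 mm diameter, 105 mm high, 0.2 kg; origin at the centre of its underside; leave alone
- beaker: glass beaker standing among the dishes; 50 mm diameter (54 mm at the rim), 70 mm high, 60 g; origin at the centre of its underside; leave alone
- timer: flat square bench timer, 65 x 65 x 16 mm, lying near the robot on the left; origin at the centre of its underside; leave alone
- tip_box: pipette-tip box with clear hood, 85 (x) x 125 (y) x 77 mm, at the far side of the bench; origin at the centre of its underside; leave alone
- tube_rack: white tube rack, 72 (x) x 150 (y) x 43 mm, with three amber tubes standing in it (top at 67 mm), at the far side of the bench; origin at the centre of its underside; leave alone
- casting_tray: clear gel casting tray, 150 (x) x 120 (y) x 22 mm with a comb across it up to 42 mm, on the right; origin at the centre of its underside; leave alone

How it is judged (in metres and radians):
At the end, for the whole second after the job is handed in: All three dishes lie at rest inside the waste bin (their centres within its walls and more than 50 mm below its rim); bottle, beaker, timer, tip box, rack and casting tray are within 15 mm of where they stood and upright (x of dish1 in the frame of bin between -0.13 and 0.13 m and y of dish1 in the frame of bin between -0.085 and 0.085 m and z of dish1 in the frame of bin between 0 and 0.15 m and linear speed of each of dish1, dish2, dish3 below 0.05 m/s and x of dish2 in the frame of bin between -0.13 and 0.13 m and y of dish2 in the frame of bin between -0.085 and 0.085 m and z of dish2 in the frame of bin between 0 and 0.15 m and x of dish3 in the frame of bin between -0.13 and 0.13 m and y of dish3 in the frame of bin between -0.085 and 0.085 m and z of dish3 in the frame of bin between 0 and 0.15 m and distance of each of bottle, beaker, timer, tip_box, tube_rack, casting_tray from where it was at the start of the episode below 0.015 m and angle between each of bottle, beaker, timer, tip_box, tube_rack, casting_tray's own z axis and vertical below 0.3 rad); the robot touches nothing.
It fails at once if a dish is lifted off the bench (flat and more than 17 mm up, or its middle above 40 mm) ((height (world z) of dish1 above 0.025 m and angle between dish1's own z axis and vertical below 0.5 rad) or (height (world z) of dish2 above 0.025 m and angle between dish2's own z axis and vertical below 0.5 rad) or (height (world z) of dish3 above 0.025 m and angle between dish3's own z axis and vertical below 0.5 rad) or height (world z) of any of dish1, dish2, dish3 above 0.04 m).
It fails at once if a dish is gripped or pressed hard (the fingers bear on it with more than 15 N) (contact force between the fingers and dish1 above 15 N or contact force between the fingers and dish2 above 15 N or contact force between the fingers and dish3 above 15 N).
It fails at once if a dish falls to the floor (height (world z) of any of dish1, dish2, dish3 below -0.35 m).
It fails at once if something that should be left alone is shifted more than 15 mm or tipped (distance of any of bottle, beaker, timer, tip_box, tube_rack, casting_tray from where it was at the start of the episode above 0.015 m or angle between any of bottle, beaker, timer, tip_box, tube_rack, casting_tray's own z axis and vertical above 0.3 rad).
It also fails if it takes over 61 s, if anything falls off the work surface, if the arm or the gripper's body presses on something with over 40 N, if the wrist force passes 120 N, or if a joint passes its speed limit or range.

## Working session

There is one attempt and no reset: what is moved stays moved. The work goes in short steps, Python scripts to look and compute and a tool call to move; the robot and the scene stay as the last step left them, time stands still between calls to the robot, and variables do not carry over. Pictures are saved under pics/ and viewed, at most 10 in all, crops included, and the job is handed in when it is done.

Besides the shell and the picture viewer there is one more tool, called after "Call:" by a JSON object that holds its "api" and its "payload", one argument or row to a line. play_rows: Moves the arm, as the interface text tells. Shift numbers are shares of 0.02 m and turn numbers shares of 0.08 rad, none past 1 either way. Its arguments: {"type":"object","properties":{"increments":{"type":"array","items":{"type":"array","items":{"type":"array","items":{"type":"number"}}}},"squeeze":{"type":"number"}},"required":["increments"]}

```bash
mkdir -p pics; python3 - <<'E'
from bench import robot
import cv2,numpy as np
s=robot.observe();print(s['t'],s['tool_pos'],s['tcp_rot'],s['finger_gap'])
for cam in['scene','side']:
    p=robot.capture(cam);cv2.imwrite(f'pics/{cam}0.png',p['img'][:,:,::-1])
    K=p['camera_matrix'];R=p['R'];t=p['t']
    print(cam,'campos',(-R.T@t).round())
    for n in['dish1','bin','bench_end','bottle','beaker','timer','tip_box','tube_rack','casting_tray']:
        for d in robot.place_of(n,p)[:4]:
            X=np.array(d['location']);c=R@X+t;u=K@c/c[2]
            print(n,round(d['conf'],2),X.round(1),u[:2].round())
E
```

```text
0.0 [ 256.38839654 -596.59844148  204.58538714] [-1.79895040e+02  4.74830170e-04  2.32522563e+01] 93.86990499159852
scene campos [1192.  571.  824.]
dish1 0.82 [ 657.  -126.7    9.6] [254. 211.]
dish1 0.79 [ 425.7 -186.1    5.7] [299. 160.]
dish1 0.66 [598.5 215.3  12.4] [379. 264.]
bin 0.75 [ 516.   427.8 -209.4] [461. 345.]
bench_end 0.66 [515.8 339.1  -0. ] [445. 273.]
bench_end 0.36 [ 5.277e+02 -3.502e+02 -3.000e-01] [233. 156.]
bottle 0.74 [ 557.2 -131.9   -1.2] [281. 193.]
bottle 0.18 [514.6 341.1  -3.3] [445. 274.]
beaker 0.9 [556.6  25.7  -0.9] [326. 220.]
beaker 0.58 [ 556.7 -132.5   -1.4] [281. 193.]
timer 0.78 [324.1 241.3   1.3] [450. 209.]
tip_box 0.65 [796.7  41.1  -2. ] [261. 282.]
tube_rack 0.81 [755.8 233.4  -1.7] [340. 317.]
casting_tray 0.96 [ 526.4 -351.7    1.4] [233. 155.]
side campos [529. 730. 512.]
dish1 0.97 [592.9 208.9   7.2] [293. 272.]
dish1 0.61 [ 662.1 -130.5    9.7] [276. 165.]
dish1 0.33 [ 521.2 -351.1    1.9] [340. 126.]
bin 0.66 [512.1 340.6   2.8] [341. 341.]
bin 0.38 [ 519.9 -351.7    1.6] [341. 126.]
bench_end 0.91 [516.1 336.7   3.6] [338. 338.]
bottle 0.91 [ 552.  -135.1    1.8] [325. 168.]
beaker 0.76 [ 5.604e+02  2.630e+01 -5.000e-01] [318. 211.]
timer 0.71 [322.5 241.3   0. ] [462. 297.]
tip_box 0.55 [799.   33.4  -7.2] [198. 212.]
casting_tray 0.94 [ 519.8 -352.     2.9] [341. 126.]
casting_tray 0.52 [ 427.2 -190.4    4.5] [380. 157.]
```

View pics/scene0.png

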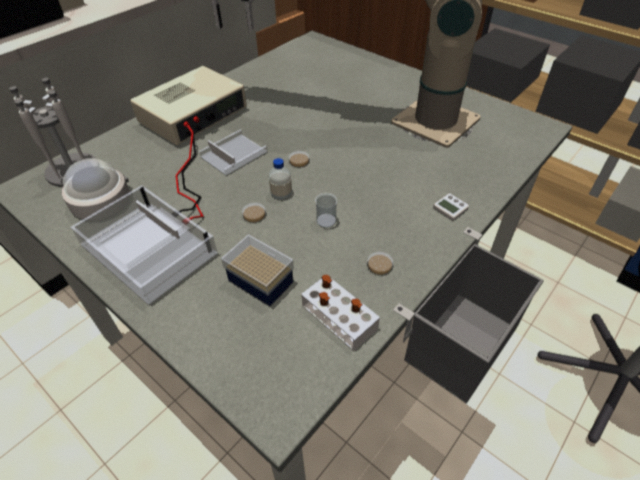

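View pics/side0.png

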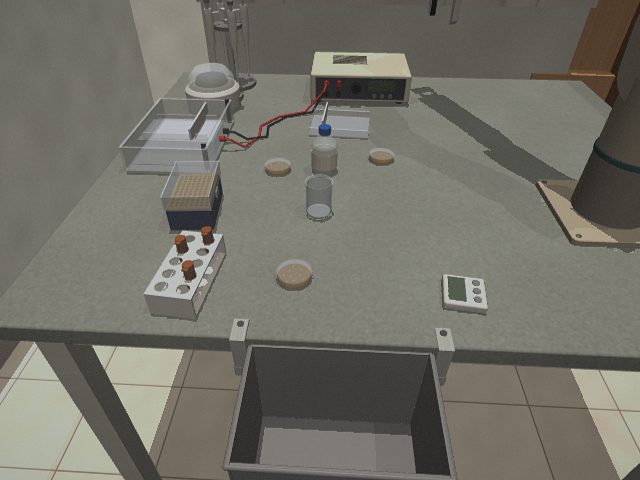

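The views show the three dishes at scene pixels (254,212), (299,159) and (380,264), with the bottle and beaker between them. The bin opening lies between the straps, and the network positions agree with this. Next I refine the dish centres and check the surroundings.

```bash
cat > h.py <<'E'
from bench import robot
import cv2,numpy as np
def ray(p,u,v,z):
    K=p['camera_matrix'];R=p['R'];t=p['t'];c=-R.T@t
    d=R.T@np.linalg.inv(K)@np.array([u,v,1.]);return c+d*(z-c[2])/d[2]
def dishes(cams=('scene','side')):
    for cam in cams:
        p=robot.capture(cam)
        for d in robot.silhouettes('dish1',p):
            if d['region'].sum()<40: continue
            v,u=np.nonzero(d['region']);w=ray(p,u.mean(),v.mean(),8)
            ext=[ray(p,a,b,8) for a,b in((u.min(),v.mean()),(u.max(),v.mean()),(u.mean(),v.min()),(u.mean(),v.max()))]
            print(cam,round(d['conf'],2),'c',w[:2].round(1),'px',round(u.mean()),round(v.mean()),'w',np.linalg.norm(ext[1]-ext[0]).round(),np.linalg.norm(ext[3]-ext[2]).round())
def cloud(p):
    z=p['z_map'];v,u=np.nonzero(z>0);zz=z[v,u]
    c=(np.linalg.inv(p['camera_matrix'])@np.stack([u,v,np.ones_like(u)]))*zz
    return (p['R'].T@(c-p['t'][:,None])).T
E
python3 - <<'E'
from h import *
dishes()
p=robot.capture('scene');K,R,t=p['camera_matrix'],p['R'],p['t']
for X in([0,0,0],[256,-597,205]):
    c=R@np.array(X)+t;print(X,(K@c/c[2])[:2].round())
q=robot.capture('side')
X=np.vstack([cloud(p),cloud(q)])
for n,(x,y) in dict(bottle=(555,-133),beaker=(558,26)).items():
    m=(np.hypot(X[:,0]-x,X[:,1]-y)<45)
    for a,b in((15,60),(60,85),(85,98),(98,115)):
        k=X[m&(X[:,2]>a)&(X[:,2]<b)]
        if len(k):print(n,a,b,len(k),np.percentile(k[:,:2],[2,98],axis=0).round().tolist(),k[:,2].max().round())
for y in range(-650,-100,100):
    print(y,[(x,int(np.percentile(X[(abs(X[:,0]-x-50)<50)&(abs(X[:,1]-y-50)<50),2],99)) if ((abs(X[:,0]-x-50)<50)&(abs(X[:,1]-y-50)<50)).any() else None) for x in range(200,800,100)])
k=X[(abs(X[:,2])<4)&(abs(X[:,0]-515)<90)];print('edge y',np.percentile(k[:,1],[99,99.9]))
E
```

```text
scene 0.78 c [ 426.  -185.5] px 299 159 w 56.0 74.0
scene 0.69 c [590.1 214.9] px 380 263 w 57.0 62.0
scene 0.56 c [ 659.5 -126.3] px 253 212 w 58.0 69.0
side 0.94 c [591.1 214. ] px 294 274 w 57.0 68.0
side 0.7 c [ 424.6 -185.8] px 381 156 w 58.0 80.0
side 0.62 c [ 660.3 -126.3] px 277 166 w 58.0 78.0
[0, 0, 0] [435. 121.]
[256, -597, 205] [235.  29.]
bottle 15 60 765 [[529.0, -138.0], [585.0, -101.0]] 60.0
bottle 60 85 571 [[532.0, -143.0], [582.0, -103.0]] 85.0
bottle 85 98 108 [[544.0, -134.0], [569.0, -116.0]] 98.0
bottle 98 115 159 [[544.0, -143.0], [569.0, -116.0]] 108.0
beaker 15 60 1099 [[536.0, 4.0], [585.0, 54.0]] 60.0
beaker 60 85 429 [[536.0, 3.0], [585.0, 54.0]] 72.0
-650 [(200, 283), (300, 88), (400, 88), (500, 88), (600, 86), (700, 11)]
-550 [(200, 307), (300, 87), (400, 87), (500, 87), (600, 86), (700, 30)]
-450 [(200, 2), (300, 3), (400, 22), (500, 42), (600, 19), (700, 5)]
-350 [(200, 3), (300, 3), (400, 22), (500, 41), (600, 5), (700, 17)]
-250 [(200, 3), (300, 8), (400, 17), (500, 2), (600, 13), (700, 33)]
-150 [(200, 2), (300, 2), (400, 2), (500, 105), (600, 16), (700, 3)]
edge y [339.13622573 341.19537595]
```

Measured positions: A (659,-127), B (425,-186), C (591,214). The edge is at y≈339 and the bottle cap reaches x≈570. I start with B, with the finger line turned along x and the gap at about 40 mm so the dish nests between the fingertips.

Call:
{"api": "play_rows", "payload": {
  "increments": [
    [[0.43, 0.4, 0.9, 0, 0, 0, 0.8], [0.43, 0.4, 0.9, 0, 0, 0, 0.8], [0.43, 0.4, 0.9, 0, 0, 0, 0.8], [0.43, 0.4, 0.9, 0, 0, 0, 0.8], [0.43, 0.4, 0.9, 0, 0, 0, 0.8], [0.43, 0.4, 0.9, 0, 0, 0, 0.8], [0.43, 0.4, 0.9, 0, 0, 0, 0.8], [0.43, 0.4, 0.9, 0, 0, 0, 0.8], [0.43, 0.4, 0.9, 0, 0, 0, 0.8], [0.43, 0.4, 0.9, 0, 0, 0, 0.8]]
  ]
}}

```text
t: 2.13
tool_pos: [337.0, -416.4, 205.7]
tcp_rot: [180.0, 0.0, 60.1]
force: [-0.1, 0.6, -0.4]
finger_gap: 40.3
gripper_force: 0.0
```

Call:
{"api": "play_rows", "payload": {
  "increments": [
    [[0.43, 0.4, 0.9, -0.5, 0, 0, 0.8], [0.43, 0.4, 0.9, -0.5, 0, 0, 0.8], [0.43, 0.4, 0.9, -0.5, 0, 0, 0.8], [0.43, 0.4, 0.9, -0.5, 0, 0, 0.8], [0.43, 0.5, 0.9, -0.5, 0, 0, 0.57], [0.43, 0.5, 0.9, -0.5, 0, 0, 0], [0.43, 0.5, 0.9, -0.5, 0, 0, 0], [0.43, 0.5, 0.9, -0.5, 0, 0, 0], [0.43, 0.5, 0.9, -0.5, 0, 0, 0], [0.43, 0, 0, 0, 0, 0, 0]]
  ]
}}

```text
t: 2.97
tool_pos: [420.2, -250.4, 114.2]
tcp_rot: [-179.9, -0.2, 77.6]
force: [-0.3, 0.7, 0.3]
finger_gap: 40.4
gripper_force: 0.0
```

```bash
python3 -c "
from h import *
s=robot.observe()
for k in('t','tool_pos','tcp_rot','qpos','finger_gap','force'):print(k,np.round(s[k],1))"
```

```text
t 3.0
tool_pos [ 420.2 -250.4  114.2]
tcp_rot [-179.9   -0.2   77.6]
qpos [ 35.5  31.4 -11.4 117.   10.7  32.7   4.3]
finger_gap 40.4
force [-0.3  0.7  0.3]
```

Call:
{"api": "play_rows", "payload": {
  "increments": [
    [[0.43, 0.1, 0.2, -0.8, 0, 0, 0.9], [0.43, 0.1, 0.2, -0.8, 0, 0, 0.9], [0.43, 0.05, 0.1, -0.8, 0, 0, 0.9], [0.43, 0, 0, -0.8, 0, 0, 0], [0.43, 0, 0, -0.8, 0, 0, 0], [0.43, 0, 0, -0.6, 0, 0, 0], [0.43, 0, 0, -0.4, 0, 0, 0], [0.43, 0, 0, -0.2, 0, 0, 0], [0.43, 0, 0, 0, 0, 0, 0], [0.43, 0, 0, 0, 0, 0, 0]]
  ]
}}

```text
t: 3.8
tool_pos: [423.8, -245.5, 11.9]
tcp_rot: [180.0, 0.0, 89.6]
force: [-0.9, 0.1, -1.1]
finger_gap: 40.5
gripper_force: 0.0
```

```bash
python3 -c "
from h import *
for i in range(3):
  s=robot.observe();print(s['t'],s['tool_pos'].round(1) if hasattr(s['tool_pos'],'round') else s['tool_pos'],np.round(s['tcp_rot'],1),np.round(s['force'],1))
  p=robot.capture('side')
cv2.imwrite('pics/side1.png',p['img'][100:300,200:500,::-1].repeat(2,0).repeat(2,1))"
```

```text
3.8 [ 423.8 -245.5   11.9] [180.    0.   89.6] [-0.9  0.1 -1.1]
3.85 [ 424.  -245.6   12.1] [179.9   0.   89.6] [0.2 0.3 1. ]
3.9 [ 424.1 -245.6   12.2] [179.9   0.   89.6] [-0.6 -0.4  0.6]
```

View pics/side1.png

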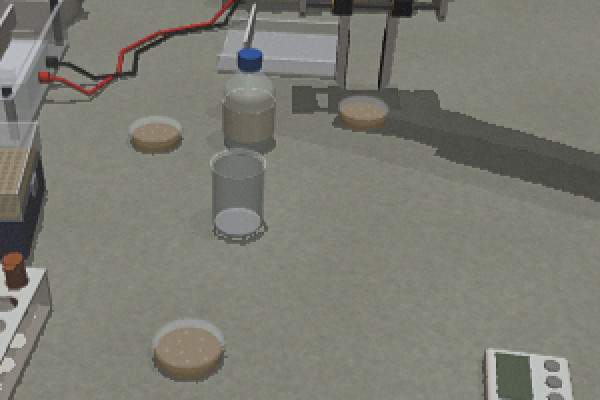

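The crop shows the fingers standing behind dish B, centred on it at crop (363,112). I lower a little and begin the sweep.

Call:
{"api": "play_rows", "payload": {
  "increments": [
    [[0.43, 0, 0, -0.2, 0, 0, 0], [0.43, 0, 0.2, 0, 0, 0, 0], [0.43, 0, 0.25, 0, 0, 0, 0], [0.43, 0, 0.25, 0, 0, 0, 0], [0.43, 0, 0.25, 0, 0, 0, 0], [0.43, 0, 0.25, 0, 0, 0, 0], [0.43, 0, 0.25, 0, 0, 0, 0], [0.43, 0, 0.25, 0, 0, 0, 0], [0.43, 0, 0.3, 0, 0, 0, 0], [0.43, 0, 0.3, 0, 0, 0, 0]]
  ]
}}

```text
t: 4.78
tool_pos: [423.6, -198.6, 7.5]
tcp_rot: [180.0, -0.0, 89.6]
force: [0.5, -0.1, 0.2]
finger_gap: 40.5
gripper_force: 0.1
```

Call:
{"api": "play_rows", "payload": {
  "increments": [
    [[0.43, 0, 0.4, 0, 0, 0, 0], [0.43, 0, 0.5, 0, 0, 0, 0], [0.43, 0, 0.5, 0, 0, 0, 0], [0.43, 0, 0.5, 0, 0, 0, 0], [0.43, 0, 0.5, 0, 0, 0, 0], [0.43, 0, 0.5, 0, 0, 0, 0], [0.43, 0, 0.5, 0, 0, 0, 0], [0.43, 0, 0.5, 0, 0, 0, 0], [0.43, 0, 0.5, 0, 0, 0, 0], [0.43, 0, 0.5, 0, 0, 0, 0]]
  ]
}}

```text
t: 5.62
tool_pos: [423.5, -100.2, 7.5]
tcp_rot: [-180.0, -0.0, 89.6]
force: [-0.3, -0.1, 0.0]
finger_gap: 40.6
gripper_force: 0.1
```

```bash
python3 -c "
from h import *
dishes(('side',))
s=robot.observe();print(s['t'],s['tool_pos'],s['qpos'])"
```

```text
side 0.95 c [423.6 -69. ] px 385 184 w 57.0 75.0
side 0.71 c [ 658.4 -126.6] px 278 166 w 56.0 78.0
side 0.68 c [591.8 214.2] px 293 274 w 57.0 70.0
side 0.37 c [ 557.2 -198.7] px 324 152 w 59.0 253.0
side 0.2 c [818.4  -4.7] px 193 195 w 122.0 259.0
5.7167 [423.69167504 -99.0494988    7.53087688] [ 18.01077269  41.17329939 -12.34116429 128.58756353  36.62739744
  13.49882093 -27.43493191]
```

Call:
{"api": "play_rows", "payload": {
  "increments": [
    [[0.43, 0.15, 0.3, 0, 0, 0, 0], [0.43, 0.2, 0.3, 0, 0, 0, 0], [0.43, 0.2, 0.3, 0, 0, 0, 0], [0.43, 0.2, 0.35, 0, 0, 0, 0], [0.43, 0.2, 0.4, 0, 0, 0, 0], [0.43, 0.2, 0.4, 0, 0, 0, 0]]
  ]
}}

```text
t: 6.22
tool_pos: [447.2, -59.4, 7.5]
tcp_rot: [180.0, -0.0, 89.6]
force: [-0.4, 0.2, -0.7]
finger_gap: 40.4
gripper_force: 0.1
```

```bash
python3 -c "
from h import *
dishes(('side',))
s=robot.observe();print(s['t'],s['tool_pos'],s['qpos'])"
```

```text
side 0.91 c [447.3 -28. ] px 375 194 w 57.0 73.0
side 0.87 c [ 658.6 -125.5] px 278 167 w 56.0 78.0
side 0.83 c [590.7 214.4] px 294 274 w 59.0 70.0
6.3167 [447.94546921 -58.14360131   7.53295456] [ 12.88159916  41.66228206 -13.13648808 126.16679997  34.27318747
  15.4188732  -30.57243364]
```

Call:
{"api": "play_rows", "payload": {
  "increments": [
    [[0.43, 0.2, 0.4, 0, 0, 0, 0], [0.43, 0.2, 0.4, 0, 0, 0, 0], [0.43, 0.2, 0.4, 0, 0, 0, 0], [0.43, 0.2, 0.4, 0, 0, 0, 0], [0.43, 0.2, 0.4, 0, 0, 0, 0], [0.43, 0.2, 0.4, 0, 0, 0, 0], [0.43, 0.15, 0.4, 0, 0, 0, 0], [0.43, 0.1, 0.5, 0, 0, 0, 0], [0.43, 0, 0.5, 0, 0, 0, 0], [0.43, 0, 0.5, 0, 0, 0, 0]]
  ]
}}

```text
t: 7.15
tool_pos: [475.6, 26.9, 7.4]
tcp_rot: [-180.0, -0.0, 89.6]
force: [0.3, -0.3, -1.2]
finger_gap: 40.5
gripper_force: 0.1
```

Call:
{"api": "play_rows", "payload": {
  "increments": [
    [[0.43, 0, 0.5, 0, 0, 0, 0], [0.43, 0, 0.5, 0, 0, 0, 0], [0.43, 0, 0.5, 0, 0, 0, 0], [0.43, 0, 0.5, 0, 0, 0, 0], [0.43, 0, 0.5, 0, 0, 0, 0], [0.43, 0, 0.5, 0, 0, 0, 0], [0.43, 0, 0.5, 0, 0, 0, 0], [0.43, 0, 0.5, 0, 0, 0, 0], [0.43, 0, 0.5, 0, 0, 0, 0], [0.43, 0, 0.5, 0, 0, 0, 0]]
  ]
}}

```text
t: 7.98
tool_pos: [475.6, 126.8, 7.5]
tcp_rot: [180.0, -0.0, 89.6]
force: [0.5, -0.4, 1.2]
finger_gap: 40.3
gripper_force: 0.1
```

```bash
python3 -c "
from h import *
dishes(('side',))
s=robot.observe();print(s['t'],s['tool_pos'],s['qpos'])"
```

```text
side 0.7 c [ 659.  -123.5] px 277 167 w 58.0 74.0
side 0.68 c [591.  214.8] px 294 274 w 56.0 70.0
side 0.61 c [475.4 157.6] px 364 254 w 59.0 73.0
8.0833 [475.81158657 128.37992719   7.59361544] [ -9.42758719  42.99252586 -13.20913665 119.92502197  27.1271949
  19.80432273 -45.15550772]
```

Call:
{"api": "play_rows", "payload": {
  "increments": [
    [[0.43, 0, 0.5, 0, 0, 0, 0], [0.43, 0, 0.5, 0, 0, 0, 0], [0.43, 0, 0.5, 0, 0, 0, 0], [0.43, 0, 0.5, 0, 0, 0, 0], [0.43, 0, 0.5, 0, 0, 0, 0], [0.43, 0, 0.5, 0, 0, 0, 0], [0.43, 0, 0.5, 0, 0, 0, 0], [0.43, 0, 0.5, 0, 0, 0, 0], [0.43, 0, 0.5, 0, 0, 0, 0], [0.43, 0, 0.5, 0, 0, 0, 0]]
  ]
}}

```text
t: 8.92
tool_pos: [475.6, 226.8, 7.5]
tcp_rot: [-180.0, 0.0, 89.6]
force: [1.4, 0.1, -0.1]
finger_gap: 40.6
gripper_force: 0.1
```

Call:
{"api": "play_rows", "payload": {
  "increments": [
    [[0.43, 0, 0.5, 0, 0, 0, 0], [0.43, 0, 0.6, 0, 0, 0, 0], [0.43, 0, 0.7, 0, 0, 0, 0], [0.43, 0, 0.8, 0, 0, 0, 0], [0.43, 0, 0.8, 0, 0, 0, 0], [0.43, 0, 0.8, 0, 0, 0, 0], [0.43, 0, 0.8, 0, 0, 0, 0], [0.43, 0, 0.5, 0, 0, 0, 0], [0.43, 0, 0, 0, 0, 0, 0], [0.43, 0, 0, 0, 0, 0, 0]]
  ]
}}

```text
t: 9.75
tool_pos: [475.3, 336.3, 7.3]
tcp_rot: [-180.0, 0.0, 89.6]
force: [-0.2, -0.1, -0.2]
finger_gap: 40.2
gripper_force: 0.0
```

```bash
python3 -c "
from h import *
dishes(('side','scene'))
s=robot.observe();print(s['t'],s['tool_pos'],s['qpos'],s['force'])
p=robot.capture('side');cv2.imwrite('pics/side2.png',p['img'][:,:,::-1])"
```

```text
side 0.95 c [490.3 504.3] px 359 458 w 41.0 29.0
side 0.9 c [ 659.2 -124. ] px 277 167 w 56.0 78.0
side 0.84 c [596.7 214.2] px 290 274 w 44.0 70.0
side 0.31 c [515.2 450.3] px 338 412 w 281.0 223.0
scene 0.91 c [ 658.5 -125.5] px 254 212 w 60.0 69.0
scene 0.82 c [590.3 212.8] px 380 263 w 59.0 71.0
scene 0.77 c [619.8 452.5] px 468 330 w 44.0 52.0
9.95 [475.85422668 334.31145926   7.37277238] [-29.15384162  46.93576033 -13.85653836 105.85265962  20.75389091
  29.73659562 -57.4493116 ] [-0.19698122  0.0589656   0.2961422 ]
```

View pics/side2.png

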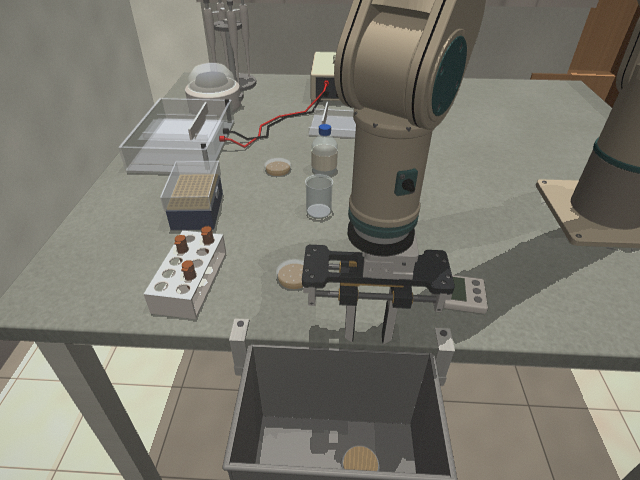

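Dish B lies in the bin, seen at pixel (360,458). Next is C.

Call:
{"api": "play_rows", "payload": {
  "increments": [
    [[0.43, 0, -0.2, 0.8, 0, 0, 0], [0.43, 0, -0.5, 1, 0, 0, 0], [0.43, 0.6, -0.8, 1, 0, 0, 0], [0.43, 0.7, -0.9, 0.4, 0, 0, 0], [0.43, 0.7, -1, 0, 0, 0, 0], [0.43, 0.7, -1, 0, 0, 0, 0], [0.43, 0.7, -1, 0, 0, 0, 0], [0.43, 0.7, -1, 0, 0, 0, 0], [0.43, 0.7, -1, 0, 0, 0, 0], [0.43, 0.7, -0.9, 0, 0, 0, 0]]
  ]
}}

```text
t: 10.83
tool_pos: [586.1, 167.2, 71.5]
tcp_rot: [-180.0, 0.1, 89.5]
force: [0.5, -0.4, 0.2]
finger_gap: 40.4
gripper_force: 0.0
```

Call:
{"api": "play_rows", "payload": {
  "increments": [
    [[0.43, 0.2, -0.2, -0.4, 0, 0, 0], [0.43, 0, 0, -0.7, 0, 0, 0], [0.43, 0, 0, -0.7, 0, 0, 0], [0.43, 0, 0, -0.7, 0, 0, 0], [0.43, 0, 0, -0.3, 0, 0, 0], [0.43, 0, 0, 0, 0, 0, 0], [0.43, 0, 0, 0, 0, 0, 0]]
  ]
}}

```text
t: 11.42
tool_pos: [589.0, 166.3, 15.2]
tcp_rot: [-180.0, -0.0, 89.6]
force: [0.7, 1.4, -0.6]
finger_gap: 40.4
gripper_force: 0.0
```

Call:
{"api": "play_rows", "payload": {
  "increments": [
    [[0.43, 0, 0, -0.4, 0, 0, 0], [0.43, 0, 0.25, 0, 0, 0, 0], [0.43, 0, 0.25, 0, 0, 0, 0], [0.43, 0, 0.25, 0, 0, 0, 0], [0.43, 0, 0.25, 0, 0, 0, 0], [0.43, -0.05, 0.3, 0, 0, 0, 0], [0.43, -0.1, 0.4, 0, 0, 0, 0], [0.43, -0.1, 0.5, 0, 0, 0, 0], [0.43, -0.1, 0.5, 0, 0, 0, 0], [0.43, -0.1, 0.5, 0, 0, 0, 0]]
  ]
}}

```text
t: 12.25
tool_pos: [580.3, 231.2, 7.6]
tcp_rot: [180.0, -0.0, 89.6]
force: [0.1, -0.3, 0.1]
finger_gap: 40.5
gripper_force: 0.3
```

```bash
python3 -c "
from h import *
dishes(('side','scene'))
s=robot.observe();print(s['t'],s['tool_pos'],s['qpos'],s['force'])"
```

```text
side 0.78 c [489.4 505.8] px 360 460 w 43.0 25.0
side 0.6 c [580.3 262. ] px 298 296 w 59.0 67.0
scene 0.89 c [581.3 264.8] px 401 272 w 56.0 66.0
scene 0.81 c [620.5 452.4] px 468 330 w 46.0 52.0
scene 0.78 c [ 660.6 -126.2] px 253 213 w 55.0 69.0
scene 0.67 c [752.2 229.3] px 340 313 w 163.0 186.0
12.45 [580.26579701 230.371474     7.39038796] [-14.59716492  49.40253325 -15.99696128  98.75474465  21.45884424
  34.88468693 -43.3959029 ] [ 0.33051237  0.11670323 -0.49868535]
```

Nested. I push it over the edge.

Call:
{"api": "play_rows", "payload": {
  "increments": [
    [[0.43, -0.05, 0.4, 0, 0, 0, 0], [0.43, -0.1, 0.5, 0, 0, 0, 0], [0.43, -0.1, 0.5, 0, 0, 0, 0], [0.43, -0.1, 0.5, 0, 0, 0, 0], [0.43, -0.05, 0.6, 0, 0, 0, 0], [0.43, 0, 0.7, 0, 0, 0, 0], [0.43, 0, 0.8, 0, 0, 0, 0], [0.43, 0, 0.8, 0, 0, 0, 0], [0.43, 0, 0.5, 0, 0, 0, 0], [0.43, 0, 0, 0, 0, 0, 0]]
  ]
}}

```text
t: 13.28
tool_pos: [571.7, 340.7, 7.7]
tcp_rot: [180.0, -0.2, 89.8]
force: [0.0, 0.2, 0.0]
finger_gap: 40.6
gripper_force: 0.0
```

Call:
{"api": "play_rows", "payload": {
  "increments": [
    [[0.43, 0, 0, 0, 0, 0, 0], [0.43, 0, -0.2, 0.8, 0, 0, 0], [0.43, 0, -0.6, 1, 0, 0, 0], [0.43, 0, -0.6, 1, 0, 0, 0], [0.43, 0, -0.6, 1, 0, 0, 0], [0.43, 0, 0, 0, 0, 0, 0]]
  ]
}}

```text
t: 13.78
tool_pos: [576.2, 291.8, 88.4]
tcp_rot: [179.6, 0.0, 89.3]
force: [0.6, 0.2, 1.2]
finger_gap: 40.0
gripper_force: 0.0
```

```bash
python3 -c "
from h import *
dishes(('side','scene'))
s=robot.observe();print(s['t'],s['tool_pos'],s['qpos'],s['force'])
p=robot.capture('side');cv2.imwrite('pics/side3.png',p['img'][:,:,::-1])"
```

```text
side 0.77 c [561.7 506.7] px 296 457 w 42.0 23.0
side 0.7 c [514.  448.5] px 339 410 w 286.0 223.0
side 0.63 c [577.5  39.1] px 309 211 w 14.0 23.0
side 0.61 c [489.8 505.4] px 360 459 w 41.0 27.0
side 0.53 c [ 672.2 -113.9] px 271 169 w 27.0 52.0
scene 0.87 c [ 659.6 -126. ] px 253 212 w 58.0 69.0
scene 0.71 c [619.1 452.3] px 468 330 w 44.0 50.0
13.9833 [572.21006358 295.39807796  83.19833301] [-19.21815561  44.61597076 -17.98962368  93.57616187  17.93752534
  44.7165643  -45.6460439 ] [ 0.42844505  0.29733272 -0.57903842]
```

View pics/side3.png

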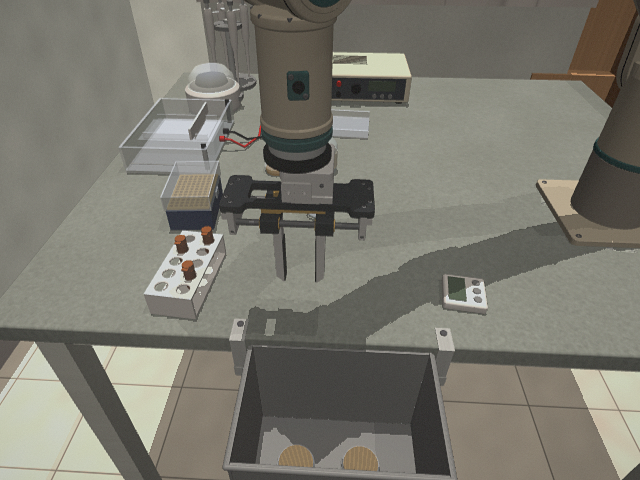

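B and C are both in the bin, at pixels (296,457) and (360,459). Now I go back for A at (659,-126), high over the bench.

Call:
{"api": "play_rows", "payload": {
  "increments": [
    [[0.43, 0.2, -0.5, 0.8, 0, 0, 0], [0.43, 0.4, -1, 0.8, 0, 0, 0], [0.43, 0.4, -1, 0.8, 0, 0, 0], [0.43, 0.4, -1, 0.6, 0, 0, 0], [0.43, 0.4, -1, 0, 0, 0, 0], [0.43, 0.4, -1, 0, 0, 0, 0], [0.43, 0.4, -1, 0, 0, 0, 0], [0.43, 0.4, -1, 0, 0, 0, 0], [0.43, 0.4, -1, 0, 0, 0, 0], [0.43, 0.4, -1, 0, 0, 0, 0]]
  ]
}}

```text
t: 14.87
tool_pos: [648.2, 105.5, 142.2]
tcp_rot: [-179.9, -0.0, 89.6]
force: [0.3, 0.0, -0.3]
finger_gap: 40.6
gripper_force: 0.0
```

Call:
{"api": "play_rows", "payload": {
  "increments": [
    [[0.43, 0.4, -1, 0, 0, 0, 0], [0.43, 0.4, -1, 0, 0, 0, 0], [0.43, 0.3, -1, 0, 0, 0, 0], [0.43, 0, -1, 0, 0, 0, 0], [0.43, 0, -1, 0, 0, 0, 0], [0.43, 0, -1, 0, 0, 0, 0], [0.43, 0, -1, 0, 0, 0, 0], [0.43, 0, -1, 0, 0, 0, 0], [0.43, 0, -1, 0, 0, 0, 0], [0.43, 0, -1, 0, 0, 0, 0]]
  ]
}}

```text
t: 15.7
tool_pos: [670.0, -94.3, 142.0]
tcp_rot: [-179.9, -0.0, 89.6]
force: [-0.0, -0.2, 0.5]
finger_gap: 41.1
gripper_force: 0.0
```

Call:
{"api": "play_rows", "payload": {
  "increments": [
    [[0.43, 0, -1, 0, 0, 0, 0], [0.43, 0, -1, 0, 0, 0, 0], [0.43, 0, -1, 0, 0, 0, 0], [0.43, 0, -0.5, 0, 0, 0, 0], [0.43, 0, 0, 0, 0, 0, 0], [0.43, 0, 0, 0, 0, 0, 0]]
  ]
}}

```text
t: 16.2
tool_pos: [670.3, -163.3, 142.6]
tcp_rot: [-179.9, -0.1, 89.6]
force: [0.2, 0.1, 0.4]
finger_gap: 40.2
gripper_force: 0.0
```

```bash
python3 -c "
from h import *
dishes(('side','scene'))
s=robot.observe();print(s['t'],s['tool_pos'],s['tcp_rot'],s['qpos'],s['force'])"
```

```text
side 0.87 c [489.9 505.5] px 360 459 w 43.0 28.0
side 0.82 c [ 659.  -125.8] px 277 166 w 58.0 78.0
side 0.8 c [561.4 506.8] px 296 457 w 42.0 26.0
scene 0.92 c [ 659.  -126.7] px 253 212 w 60.0 73.0
scene 0.78 c [620.4 452.9] px 468 330 w 48.0 52.0
16.4 [ 670.85686271 -161.85264039  143.47935034] [-1.79998236e+02 -7.17208904e-02  8.97276294e+01] [ 22.89248777  44.36513953 -21.39944481  82.79624114  17.79236425
  56.20180298  -3.15488962] [ 0.10423654  0.14040009 -0.35338795]
```

Call:
{"api": "play_rows", "payload": {
  "increments": [
    [[0.43, -0.25, -0.7, 0, 0, 0, 0], [0.43, 0, -0.4, -0.8, 0, 0, 0], [0.43, 0, 0, -1, 0, 0, 0], [0.43, 0, 0, -1, 0, 0, 0], [0.43, 0, 0, -1, 0, 0, 0], [0.43, 0, 0, -1, 0, 0, 0], [0.43, 0, 0, -0.8, 0, 0, 0], [0.43, 0, 0, -0.5, 0, 0, 0], [0.43, 0, 0, -0.2, 0, 0, 0], [0.43, 0, 0, 0, 0, 0, 0]]
  ]
}}

```text
t: 17.23
tool_pos: [665.0, -186.5, 16.8]
tcp_rot: [-179.9, -0.0, 89.6]
force: [0.4, 0.3, 0.2]
finger_gap: 40.4
gripper_force: 0.0
```

```bash
python3 -c "
from h import *
p=robot.capture('side');robot.capture('side')
s=robot.observe();print(s['t'],s['tool_pos'],s['force'])
cv2.imwrite('pics/side4.png',p['img'][80:260,180:420,::-1].repeat(3,0).repeat(3,1))"
```

```text
17.3333 [ 666.27859006 -186.50168176   18.38761388] [ 0.5697579   0.26033207 -0.56495549]
```

View pics/side4.png

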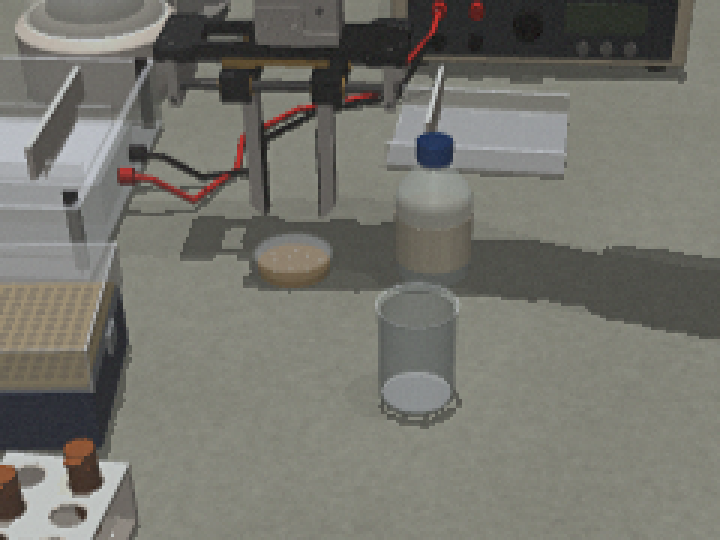

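The fingers stand behind dish A, at crop (292,258), with the gripper body beside the bottle cap. I lower to about 9 mm and push straight along +y.

Call:
{"api": "play_rows", "payload": {
  "increments": [
    [[0.43, 0, 0, -0.45, 0, 0, 0], [0.43, 0, 0.2, 0, 0, 0, 0], [0.43, 0, 0.25, 0, 0, 0, 0], [0.43, 0, 0.25, 0, 0, 0, 0], [0.43, 0, 0.25, 0, 0, 0, 0], [0.43, 0, 0.25, 0, 0, 0, 0], [0.43, 0, 0.25, 0, 0, 0, 0], [0.43, 0, 0.25, 0, 0, 0, 0], [0.43, 0, 0.25, 0, 0, 0, 0], [0.43, 0, 0.25, 0, 0, 0, 0]]
  ]
}}

```text
t: 18.17
tool_pos: [665.7, -141.7, 8.6]
tcp_rot: [180.0, 0.0, 89.6]
force: [-0.5, -0.7, -0.1]
finger_gap: 40.2
gripper_force: 0.1
```

```bash
python3 -c "
from h import *
dishes(('side','scene'))
s=robot.observe();print(s['t'],s['tool_pos'],s['tcp_rot'],s['qpos'],s['force'])"
```

```text
side 0.96 c [490.1 505.6] px 360 459 w 43.0 28.0
side 0.84 c [561.8 506.5] px 296 456 w 42.0 23.0
side 0.76 c [ 665.3 -110.6] px 274 170 w 57.0 77.0
side 0.58 c [513.9 448.5] px 339 411 w 284.0 223.0
scene 0.87 c [ 665.7 -107.7] px 257 217 w 57.0 68.0
scene 0.58 c [620.1 452.4] px 468 330 w 48.0 52.0
18.3667 [ 665.67572945 -142.07850367    8.49980648] [1.79997134e+02 3.75031110e-03 8.95910742e+01] [ 19.58121216  52.88167879 -17.75238505  88.8288978   21.45431595
  41.67260259  -8.12095866] [ 0.25846221  0.57728104 -0.28421404]
```

Call:
{"api": "play_rows", "payload": {
  "increments": [
    [[0.43, 0, 0.4, 0, 0, 0, 0], [0.43, 0, 0.5, 0, 0, 0, 0], [0.43, 0, 0.5, 0, 0, 0, 0], [0.43, 0, 0.5, 0, 0, 0, 0], [0.43, 0, 0.5, 0, 0, 0, 0], [0.43, 0, 0.5, 0, 0, 0, 0], [0.43, 0, 0.5, 0, 0, 0, 0], [0.43, 0, 0.5, 0, 0, 0, 0], [0.43, 0, 0.5, 0, 0, 0, 0], [0.43, 0, 0.5, 0, 0, 0, 0]]
  ]
}}

```text
t: 19.2
tool_pos: [665.6, -43.1, 8.5]
tcp_rot: [180.0, -0.0, 89.6]
force: [-0.8, -0.6, -0.0]
finger_gap: 40.4
gripper_force: 0.0
```

Call:
{"api": "play_rows", "payload": {
  "increments": [
    [[0.43, 0, 0.5, 0, 0, 0, 0], [0.43, 0, 0.5, 0, 0, 0, 0], [0.43, 0, 0.5, 0, 0, 0, 0], [0.43, 0, 0.5, 0, 0, 0, 0], [0.43, 0, 0.5, 0, 0, 0, 0], [0.43, 0, 0.5, 0, 0, 0, 0], [0.43, 0, 0.5, 0, 0, 0, 0], [0.43, 0, 0.5, 0, 0, 0, 0], [0.43, -0.05, 0.5, 0, 0, 0, 0], [0.43, -0.1, 0.5, 0, 0, 0, 0]]
  ]
}}

```text
t: 20.03
tool_pos: [662.7, 56.7, 8.5]
tcp_rot: [180.0, -0.0, 89.6]
force: [-0.4, 0.5, 0.7]
finger_gap: 40.5
gripper_force: 0.1
```

Call:
{"api": "play_rows", "payload": {
  "increments": [
    [[0.43, -0.15, 0.5, 0, 0, 0, 0], [0.43, -0.2, 0.5, 0, 0, 0, 0], [0.43, -0.2, 0.5, 0, 0, 0, 0], [0.43, -0.2, 0.5, 0, 0, 0, 0], [0.43, -0.2, 0.5, 0, 0, 0, 0], [0.43, -0.2, 0.5, 0, 0, 0, 0], [0.43, -0.2, 0.5, 0, 0, 0, 0], [0.43, -0.2, 0.5, 0, 0, 0, 0], [0.43, -0.2, 0.5, 0, 0, 0, 0], [0.43, -0.2, 0.5, 0, 0, 0, 0]]
  ]
}}

```text
t: 20.87
tool_pos: [623.2, 156.8, 8.5]
tcp_rot: [180.0, -0.0, 89.6]
force: [0.1, 0.5, -0.1]
finger_gap: 40.5
gripper_force: 0.0
```

```bash
python3 -c "
from h import *
dishes(('side','scene'))
s=robot.observe();print(s['t'],s['tool_pos'],s['tcp_rot'],s['qpos'],s['force'])"
```

```text
side 0.83 c [489.3 505.2] px 360 459 w 41.0 27.0
side 0.73 c [623.2 187.7] px 276 262 w 57.0 75.0
side 0.58 c [561.3 506.5] px 296 456 w 42.0 24.0
scene 0.88 c [622.9 191.5] px 363 267 w 56.0 64.0
scene 0.67 c [781.1  17.8] px 259 270 w 159.0 200.0
scene 0.64 c [620.2 452.4] px 468 330 w 46.0 52.0
21.0667 [623.60889489 155.90029002   8.48407418] [1.79993146e+02 1.96188252e-02 8.96082768e+01] [ -8.08728331  50.17866401 -14.35173501  95.62291159  18.67342908
  36.56406386 -32.97116411] [-0.19098424  0.03608846 -0.39969716]
```

Call:
{"api": "play_rows", "payload": {
  "increments": [
    [[0.43, -0.15, 0.4, 0, 0, 0, 0], [0.43, -0.2, 0.5, 0, 0, 0, 0], [0.43, -0.25, 0.5, 0, 0, 0, 0], [0.43, -0.25, 0.5, 0, 0, 0, 0], [0.43, -0.25, 0.5, 0, 0, 0, 0], [0.43, -0.25, 0.5, 0, 0, 0, 0], [0.43, -0.25, 0.5, 0, 0, 0, 0], [0.43, -0.25, 0.5, 0, 0, 0, 0], [0.43, -0.25, 0.5, 0, 0, 0, 0], [0.43, -0.2, 0.5, 0, 0, 0, 0]]
  ]
}}

```text
t: 21.9
tool_pos: [576.9, 254.9, 8.5]
tcp_rot: [-180.0, 0.0, 89.6]
force: [0.4, -0.7, 0.0]
finger_gap: 40.1
gripper_force: 0.0
```

Call:
{"api": "play_rows", "payload": {
  "increments": [
    [[0.43, -0.2, 0.5, 0, 0, 0, 0], [0.43, -0.15, 0.6, 0, 0, 0, 0], [0.43, -0.1, 0.7, 0, 0, 0, 0], [0.43, 0, 0.8, 0, 0, 0, 0], [0.43, 0, 0.8, 0, 0, 0, 0], [0.43, 0, 0.6, 0, 0, 0, 0], [0.43, 0, 0.4, 0, 0, 0, 0], [0.43, 0, 0, 0, 0, 0, 0], [0.43, 0, 0, 0, 0, 0, 0], [0.43, 0, 0, 0.8, 0, 0, 0]]
  ]
}}

```text
t: 22.73
tool_pos: [566.8, 339.0, 21.6]
tcp_rot: [-179.7, 0.3, 89.5]
force: [-0.5, -0.6, 0.0]
finger_gap: 40.4
gripper_force: 0.0
```

Call:
{"api": "play_rows", "payload": {
  "increments": [
    [[0.43, 0, -0.3, 1, 0, 0, 0], [0.43, 0, -0.6, 1, 0, 0, 0], [0.43, 0, -0.6, 1, 0, 0, 0], [0.43, 0, -0.6, 1, 0, 0, 0], [0.43, 0, -0.3, 0.5, 0, 0, 0], [0.43, 0, 0, 0, 0, 0, 0], [0.43, 0, 0, 0, 0, 0, 0], [0.43, 0, 0, 0, 0, 0, 0]]
  ]
}}

```text
t: 23.4
tool_pos: [567.9, 293.9, 113.4]
tcp_rot: [-179.9, 0.0, 89.6]
force: [-0.3, -0.1, 0.6]
finger_gap: 40.3
gripper_force: 0.0
```

```bash
python3 -c "
from h import *
s=robot.observe();print(s['t'],s['tool_pos'],s['force'])
p=robot.capture('side');q=robot.capture('scene')
for n in('bottle','beaker','timer','tip_box','tube_rack','casting_tray','dish1'):
  for r in(p,q):
    print(n,[(round(d['conf'],2),np.round(d['location']).tolist()) for d in robot.place_of(n,r) if d['conf']>.5])
cv2.imwrite('pics/end.png',np.vstack([p['img'][200:],q['img'][150:420]])[:,:,::-1])"
```

```text
23.4 [567.86847603 293.91489465 113.36587795] [-0.34385382 -0.05223784  0.62434574]
bottle []
bottle [(0.7, [560.0, -132.0, 1.0])]
beaker [(0.82, [560.0, 29.0, -1.0])]
beaker [(0.83, [557.0, 26.0, -4.0])]
timer [(0.58, [324.0, 241.0, 0.0]), (0.58, [563.0, 28.0, 0.0])]
timer [(0.71, [325.0, 243.0, 0.0])]
tip_box [(0.6, [799.0, 32.0, -4.0])]
tip_box [(0.97, [795.0, 42.0, -2.0])]
tube_rack [(0.72, [756.0, 233.0, -0.0])]
tube_rack [(0.77, [754.0, 229.0, 2.0]), (0.71, [797.0, 40.0, -5.0])]
casting_tray [(0.66, [512.0, 427.0, -210.0]), (0.63, [522.0, -351.0, 1.0]), (0.59, [575.0, 424.0, -197.0])]
casting_tray [(0.89, [525.0, -354.0, 2.0])]
dish1 [(0.97, [474.0, 421.0, -200.0]), (0.74, [574.0, 422.0, -200.0]), (0.73, [561.0, 385.0, -189.0]), (0.64, [759.0, 232.0, -3.0])]
dish1 [(0.81, [472.0, 426.0, -201.0])]
```

View pics/end.png

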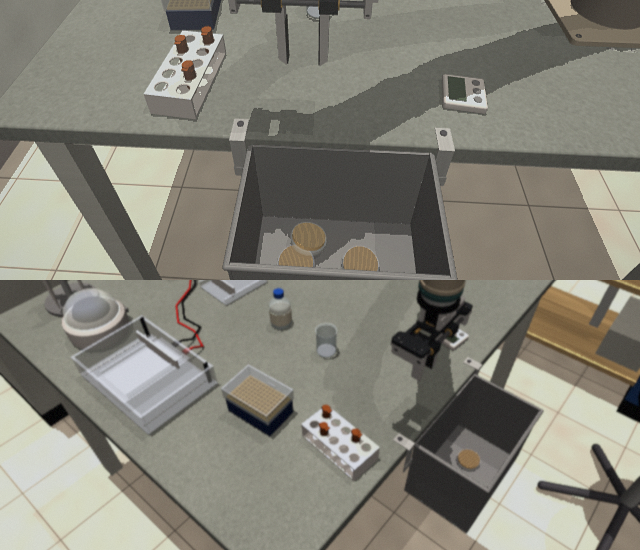

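All three dishes lie in the bin, in the side view at (308,238), (296,260) and (360,260). Everything else stands where it was and the arm is clear of it all.

```bash
python3 -c "
from bench import robot
print(robot.hand_in())"
```

```text
the job is handed in; nothing more can be done
None
```

I swept all three dishes over the bench end into the waste bin, left everything else standing where it was within the cameras' accuracy, and handed the job in at about 23.5 s of the 61 s allowed; `hand_in()` returned no verdict.

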